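# Seat the friction lock plug in the turntable hub

## Task

Take the winged taper plug out of its pocket in the turntable and start it in the round hole of the lock head at the turntable's centre, with its wing crosswise to the oblong head. Then press it down with a steady 15 N or so, never more than 20 N, while turning it a quarter turn, until its wing lies in line with the head's long side and the taper is wedged tight in the collet. Let go and back away; it must stay put, and the other fasteners must be left where they are.

Things in the scene. Friction and masses are not known exactly. Their poses are not given: they have to be found in the camera images.
- plug_center (a point): Loose bare-aluminium plug, 160 g, the only thing with a flat upright wing; stands in a pocket. Point: on its axis, 2 mm above the collar's underside, 36 mm above the tip and below the wing's top; z up. Shank 34 mm, 20 mm across near its chamfered tip, 34 mm at its top; collar 44 mm across, 4 mm thick, resting on the pocket's rim; wing 40 mm long (x), 10 thick (y), 34 tall, to grip across.
- plug: The same plug; origin on its axis at the collar's underside. Pushed straight in it sticks by friction and would need over 20 N; under a steady 12 to 17 N it sinks while it is turned about a quarter turn, either way round, taking up to 0.5 N m (rock it a little more if it needs it), and then stays by friction when let go. Grip hard, or it slips in the fingers.
- head_top (a point): Centre of the top face of the fixed steel lock head at the turntable's centre: 76 mm long (x), 48 wide (y), 54 mm above the bench, 10 above the disc; z up. Round hole 37 mm across; in it a sprung collet with the plug's taper. Its height varies by 8 mm, unreported: it bites with the collar's underside 25 to 16 mm above the face; seated, the collar is 13 to 1 mm above.
- cushion (a joint): The spring cushion under the collet, which gives way under the press: value is how far the collet is pushed down, in m, 0.0001 for each N on the plug (0.002 at 20 N, the most it may take). Hidden inside the head.
- finger0 (a joint): Outward travel, in m, of the sprung collet finger on the head's +x side: 0 when relaxed, about 0.00015 more per mm that the plug sinks after biting. The plug is wedged tight when all four fingers are past 0.0011; a good seating brings them to an average of 0.0018 or more.
- finger1 (a joint): The same for the finger on the head's +y side.
- finger2 (a joint): The same for the finger on the -x side.
- finger3 (a joint): The same for the finger on the -y side.
- turntable: Fixed base, origin at its centre at bench level, axes as the lock head's. On it turns, with some friction, a white acetal disc 270 mm across, its top 44 mm above the bench. Six pockets 37 mm across, 36 deep lie 95 mm from the centre at 0, 60, 120 ... degrees from x; three hold plug, screw and spacer, the rest are empty. The head does not turn.
- screw: Titanium captive panel screw standing head down in a pocket; origin at its foot. Head 24 mm across, shank 10 mm, 52 mm tall, 16 mm of it above the disc. Leave alone.
- spacer: Spacer tube standing in a pocket, 27 mm across, 50 mm tall, 14 mm of it above the disc; origin at its foot. Leave alone.
- nut: Spanner nut lying flat on the bench, 38 mm across, 8 mm thick. Leave alone.
- shim: Polished nickel-steel shim block lying on the bench, 50 x 30 x 12 mm. Leave alone.
Mind the look-alikes: they are no part of the job. What is meant by the plug is not blue, and is the smaller of those in its own colour.

How it is judged:
By the outcome, as a careful person would: the job done as asked, in the order asked, and still so for the second after the job is handed in, with the robot touching nothing.
It also fails if it takes over 70 s, if anything falls off the work surface, if the arm or the gripper's body presses on something with over 40 N, if the wrist force passes 120 N, or if a joint passes its speed limit or range.

## Robot

A 6-joint arm with a two-finger parallel gripper is mounted at the origin on the work surface. World frame = base frame: x ahead of the robot, y to its left, z up, the work surface at z = 0. Lengths are in m, angles in rad, forces in N, time in s.
With the tool pointing down it reaches from about 0.35 to 0.725 m from the base axis. Payload 4.3 kg.
Tool frame: the origin (TCP) lies between the finger pads; the fingertips stand ahead of it and the grasp point (between the pads) lies 11 mm behind it (bot.nose_length is the z of the fingertips in the tool frame, in m); z points along the fingers, y is the line along which they close (so a half turn about z gives the same grasp; the last joint's range is limited). The gripper opens to 85 mm and grips with 20 to 120 N. Pads are 22 mm wide; open, the fingers measure 114 mm over their backs; the gripper's body (76 mm by 85 mm) begins 54 mm behind the grasp point. The pads swing forward as they close: fully open they stand 13 mm farther back than shut.
Start: joints at [1.201, 0.377, 0.081, 1.274, 0, 1.46], TCP at [0.148, 0.556, 0.239] pointing down, gripper open.
Joint ranges: [-2.72, 2.72], [-0.84, 1.66], [-1.02, 1.22], [-1.77, 2.12], [-1.37, 1.28], [-3.14, 3.14]. Speed limits (rad/s): [2.57, 2.57, 3.14, 3.14, 3.14, 3.14].

## Interface

Orientations are given as a unit quaternion [w, x, y, z].
In Python, from station import bot, optics gives the robot as it stands.
- The arm moves only by the shell command python3 -m inch 'ROWS' [FORCE]. ROWS is JSON, a list of rows, each a list of 7 numbers: the shift along the world's x, y, z in units of 1 m (1.0 is 1 m), then the turn, a rotation vector about the world's x, y, z in units of pi/2 rad (1.0 is pi/2 rad), then the closure, from -1 (fully open) to 1 (shut). In form: [[tx, ty, tz, rx, ry, rz, claw], ...]. A call has 1 to 20 rows; each row is the pose to reach, as a shift and turn from the pose commanded when the call began; what a row does not reach only later rows make up. A row lasts 1/12 s, in which the tool goes at most 41.7 mm and 7.16 degrees, less where a joint would pass 70% of its speed; a pose out of reach is approached as far as the arm can. A call with a number of a shift or a turn outside -1 to 1 is refused whole. A call with a gripper value outside its range is refused whole. The fingers move at their own pace and stop on an object; FORCE is the grip in N (left out, the last holds). Time passes only in rows, so rows that repeat a pose let the fingers close. It gives the time, the measured TCP pose, the force, the opening and the grip force at its end, in the units of the state.
- bot.observe(): the state, without advancing time (a new reading comes with each control period).
- optics.read_camera(name): name is "scene" or "top" or "wrist"; returns the picture (480x640x3 uint8, red, green, blue); there is no depth.
- optics.camera_params(name): a dict with "mtx" (3x3 intrinsics, pixels), "extrinsics" (4x4, takes a point from world to camera coordinates); the wrist camera has in their place "tool_from_camera" (4x4, takes a point from camera to tool coordinates, whose origin is the TCP and whose axes are the flange's). Camera axes: x right, y up, looking along -z (the intrinsics and any distortion apply to the point x, -y, -z); pixel columns grow to the right and rows downward; lengths in m; the calibration is good to about 2 mm. The wrist camera is an equidistant fisheye: a pixel r from the principal point sees the ray r / f radians off the axis. A picture is of the moment at which its call begins: read the wrist's pose just before it. camera_params takes no time and is no camera call.
- bot.sign_off(): hands the job in; it is judged then, once.
The state is a dict: "time_s": time; "joint_positions": joint angles; "dq": joint speeds; "joint_efforts": joint torques, N m; "tool_pos": TCP position; "ee_rot": TCP orientation; "wrist_force": force on the tool from outside, world axes, zero at the start; "wrist_torque": the same for the moment, N m; "opening": finger opening in m; "gripper_force": force on a finger pad.
Only numpy, scipy, OpenCV 4.12 (cv2) and the standard library are available. Lean on these libraries where they do the work, as an engineer would, in place of code of your own. Each camera call takes 0.05 s, during which the arm holds its last target. There are 200 camera calls.

## Working session

There is one attempt and no reset: what is moved stays moved. The work goes in short steps, Python scripts to look and compute and a shell command to move; the robot and the scene stay as the last step left them, time stands still between calls to the robot, and variables do not carry over. Pictures are saved under pics/ and viewed, at most 10 in all, crops included, and the job is handed in when it is done.

```bash
ls; mkdir -p pics; python3 - <<'E'
from station import bot, optics
import cv2,numpy as np
s=bot.observe();print(s, bot.nose_length)
for n in("top","scene","wrist"):
    p=optics.camera_params(n);print(n,{k:np.round(v,4).tolist() if not isinstance(v,str) else v for k,v in p.items()})
    im=optics.read_camera(n);cv2.imwrite(f"pics/{n}0.png",im[:,:,::-1])
E
```

```text
pics
{'time_s': 0.0, 'joint_positions': array([ 1.20070774e+00,  3.78101818e-01,  7.96278350e-02,  1.27440658e+00,
       -1.08578300e-05,  1.46049308e+00]), 'dq': array([-0.00048831, -0.00044853, -0.0004051 , -0.00051786, -0.001001  ,
       -0.00012418]), 'joint_efforts': array([ 1.85683439e-04, -4.63604951e+01,  2.69874108e+01,  2.07466300e-02,
       -1.22237802e-05,  1.88100483e-05]), 'tool_pos': array([0.14746699, 0.55510255, 0.23833949]), 'ee_rot': array([-2.42638919e-04,  1.29527642e-01,  9.91575264e-01, -1.01348960e-03]), 'wrist_force': array([ 0.404241  ,  0.5390151 , -0.17686573]), 'wrist_torque': array([ 0.00155876,  0.0058594 , -0.00067354]), 'gripper_force': 0.0, 'opening': 0.08566751353243053} 0.008
top {'mtx': [[607.3375, 0.0, 330.5455], [0.0, 607.3375, 236.8092], [0.0, 0.0, 1.0]], 'extrinsics': [[0.0177, -0.9998, 0.0013, 0.0379], [0.993, 0.0178, 0.1164, -0.6227], [-0.1164, -0.0008, 0.9932, -0.9784], [0.0, 0.0, 0.0, 1.0]]}
scene {'mtx': [[512.5799, 0.0, 314.9632], [0.0, 512.5799, 241.0723], [0.0, 0.0, 1.0]], 'extrinsics': [[0.5234, 0.852, 0.0088, -0.3574], [-0.7329, 0.4449, 0.5147, 0.409], [0.4346, -0.2759, 0.8573, -1.3672], [0.0, 0.0, 0.0, 1.0]]}
wrist {'mtx': [[371.6483, 0.0, 315.1768], [0.0, 371.6483, 238.8008], [0.0, 0.0, 1.0]], 'tool_from_camera': [[-0.0002, 0.9501, 0.312, 0.0809], [1.0, 0.0003, -0.0005, 0.0015], [-0.0006, 0.312, -0.9501, -0.134], [0.0, 0.0, 0.0, 1.0]]}
```

View pics/top0.png

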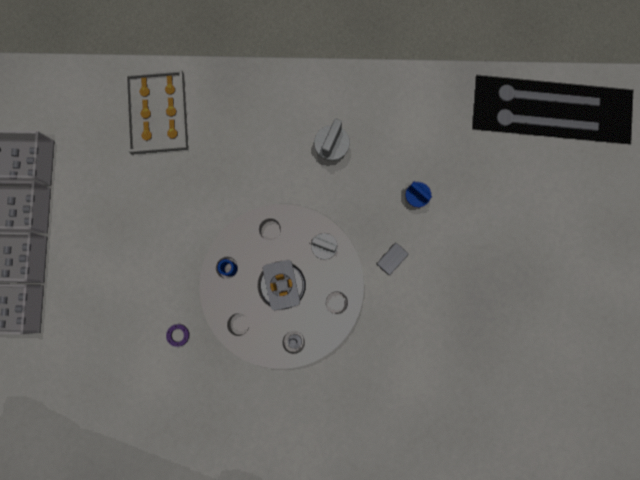

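View pics/scene0.png

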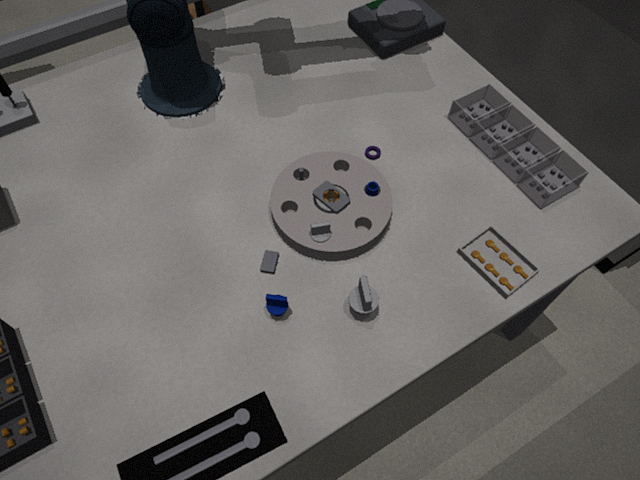

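The top view shows the disc centred near (282,287), the lock head at (282,285), the plug's wing at (323,245), the big grey look-alike at (332,140) and the blue one at (418,195). Next I'll measure the plug and the head.

```bash
cat > h.py <<'E'
from station import bot, optics
import cv2,numpy as np
from scipy.spatial.transform import Rotation as R
def cast(n,px,z):
    p=optics.camera_params(n);E=p["extrinsics"];K=p["mtx"]
    d=np.array([(px[0]-K[0,2])/K[0,0],-(px[1]-K[1,2])/K[1,1],-1.])
    Rm=E[:3,:3];o=-Rm.T@E[:3,3];w=Rm.T@d
    return o+w*(z-o[2])/w[2]
def wcast(px,z,s):
    p=optics.camera_params("wrist");K=p["mtx"];T=p["tool_from_camera"]
    v=np.array([px[0]-K[0,2],px[1]-K[1,2]]);r=np.hypot(*v);t=r/K[0,0]
    u=v/max(r,1e-9)*np.sin(t);d=np.array([u[0],-u[1],-np.cos(t)])
    q=s["ee_rot"];Rt=R.from_quat([q[1],q[2],q[3],q[0]]).as_matrix()
    o=s["tool_pos"]+Rt@T[:3,3];w=Rt@T[:3,:3]@d
    return o+w*(z-o[2])/w[2]
E
python3 - <<'E'
from h import *
im=cv2.imread("pics/top0.png");g=cv2.cvtColor(im,6)
c=cv2.resize(im[190:380,190:380],None,fx=3.15,fy=3.15,interpolation=cv2.INTER_CUBIC);cv2.imwrite("pics/c1.png",cv2.convertScaleAbs(c,alpha=1.6))
for n,px,z in [("disc",(282,286),.044),("head",(282,285),.054),("wing",(324,245),.082)]:
    print(n,cast("top",px,z))
print("scene head",cast("scene",(332,196),.054),"wing",cast("scene",(320,229),.08))
E
```

```text
disc [0.53830723 0.12725979 0.044     ]
head [0.53958386 0.12651332 0.054     ]
wing [0.60329026 0.05914673 0.082     ]
scene head [0.54056547 0.13055902 0.054     ] wing [0.61327485 0.05392397 0.08      ]
```

View pics/c1.png

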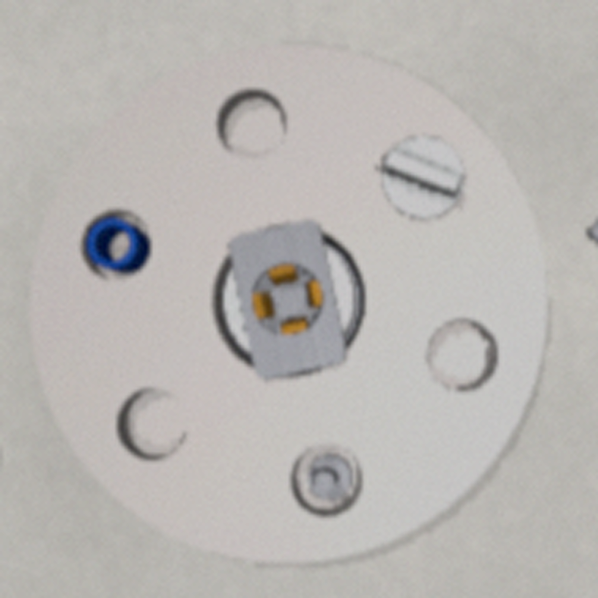

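The crop shows the plug's collar at about (324,246) px, with its wing at ~72° in world. The head's long side is at ~16°, and the pocket directions agree (plug at −46° from the head, expected −44°). I'll hover above the plug with the gripper turned to about −18°.

```bash
python3 -m inch '[[0.458,-0.495,-0.01,0,0,-1,-1],[0.458,-0.495,-0.01,0,0,-1,-1],[0.458,-0.495,-0.01,0,0,-1,-1],[0.458,-0.495,-0.01,0,0,-1,-1],[0.458,-0.495,-0.01,0,0,-1,-1],[0.458,-0.495,-0.01,0,0,-1,-1],[0.458,-0.495,-0.01,0,0,-1,-1],[0.458,-0.495,-0.01,0,0,-1,-1],[0.458,-0.495,-0.01,0,0,-1,-1],[0.458,-0.495,-0.01,0,0,-1,-1],[0.458,-0.495,-0.01,0,0,-1,-1],[0.458,-0.495,-0.01,0,0,-1,-1],[0.458,-0.495,-0.01,0,0,-1,-1],[0.458,-0.495,-0.01,0,0,-1,-1],[0.458,-0.495,-0.01,0,0,-1,-1],[0.458,-0.495,-0.01,0,0,-1,-1],[0.458,-0.495,-0.01,0,0,-1,-1],[0.458,-0.495,-0.01,0,0,-1,-1],[0.458,-0.495,-0.01,0,0,-1,-1],[0.458,-0.495,-0.01,0,0,-1,-1]]'
python3 - <<'E'
from h import *
s=bot.observe();print(s)
cv2.imwrite("pics/w1.png",optics.read_camera("wrist")[:,:,::-1])
E
```

```text
time_s: 1.82
tool_pos: [0.6046, 0.0619, 0.2292]
ee_rot: [-0.001, 0.792, 0.61, -0.0]
wrist_force: [-0.5, -0.3, -0.8]
opening: 0.0855
gripper_force: 0.0
{'time_s': 1.8167, 'joint_positions': array([-2.55754327e-03,  4.49682963e-01,  1.64623334e-01,  1.28686027e+00,
        5.06521951e-04,  1.82676411e+00]), 'dq': array([ 0.01400874, -0.01421793, -0.00594544, -0.00044688, -0.00230666,
       -0.00081685]), 'joint_efforts': array([-9.52406935e-01, -4.91549063e+01,  2.71634853e+01, -7.38990633e-02,
       -3.86052090e-02,  2.07718840e-03]), 'tool_pos': array([0.60460113, 0.06190723, 0.22921976]), 'ee_rot': array([-5.44135974e-04,  7.92355654e-01,  6.10059126e-01, -2.89238020e-04]), 'wrist_force': array([-0.46218121, -0.27100388, -0.81030097]), 'wrist_torque': array([-0.02159679, -0.01664855, -0.02513315]), 'gripper_force': 0.0, 'opening': 0.08546660972795601}
```

View pics/w1.png

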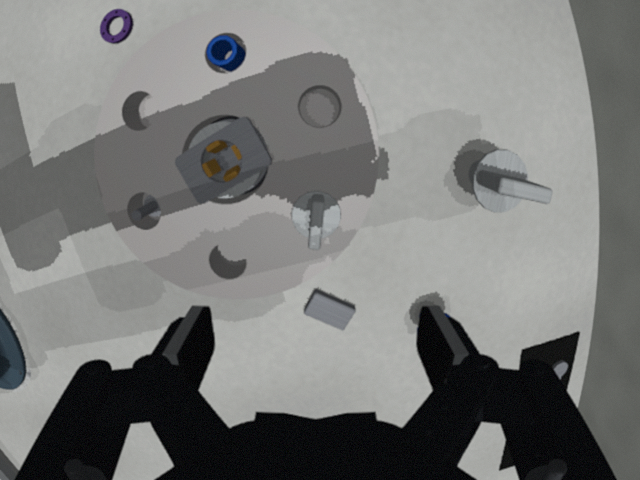

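The wrist view shows the plug collar at about (317,213), with the wing top running from (317,196) to (314,248). The head corners are at about (177,163), (241,118), (271,160) and (206,203), with the hole at (222,160).

```bash
python3 - <<'E'
from h import *
s=bot.observe()
# refine collar by bright contour & report min-area rect of the wing/collar blob
im=cv2.imread("pics/w1.png")
c=cv2.resize(im[90:270,150:370],None,fx=3.6,fy=3.3,interpolation=cv2.INTER_CUBIC)
cv2.imwrite("pics/c2.png",cv2.convertScaleAbs(c,alpha=1.5))
print("collar",wcast((317,213),.048,s))
for p in [(317,196),(314,248)]: print("wing",wcast(p,.082,s))
q=[wcast(p,.054,s)[:2] for p in [(177,163),(241,118),(271,160),(206,203)]]
print("head",np.round(q,4),np.mean(q,0),"sides",[np.linalg.norm(q[i]-q[(i+1)%4]) for i in range(4)])
for a,b in((1,0),(2,3)): d=q[a]-q[b];print("long ang",np.degrees(np.arctan2(d[1],d[0])))
print("hole",wcast((222,160),.054,s))
E
```

```text
collar [0.60576396 0.06401849 0.048     ]
wing [0.61121369 0.08542354 0.082     ]
wing [0.5980946  0.04493525 0.082     ]
head [[0.5    0.1412]
 [0.5661 0.1609]
 [0.5807 0.1197]
 [0.5146 0.0997]] [0.54034932 0.13037022] sides [np.float64(0.06892103871778683), np.float64(0.04368297610689162), np.float64(0.0690541334607467), np.float64(0.04397243116104453)]
long ang 16.564170721445024
long ang 16.81002029740087
hole [0.54021195 0.1315001  0.054     ]
```

View pics/c2.png

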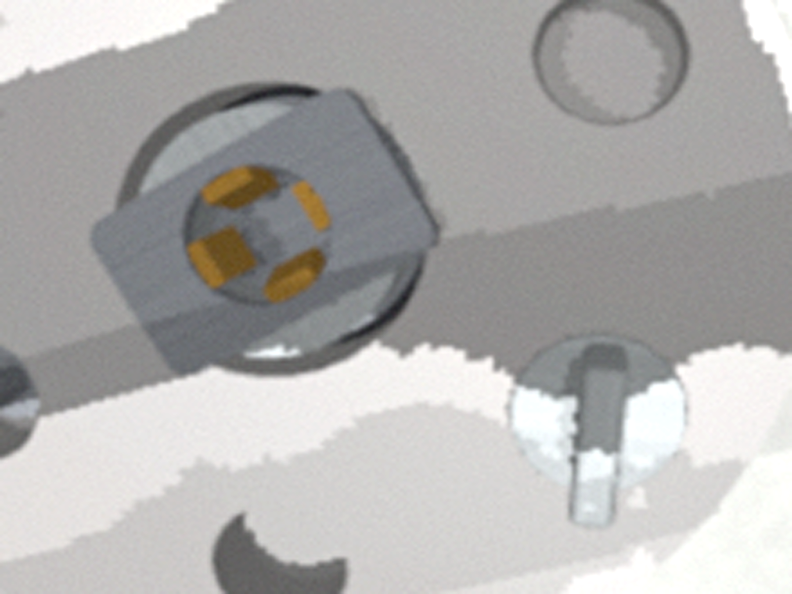

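Plug axis is at about (0.605, 0.063) with its wing at 72°. The head is at about (0.540, 0.131) with its long side at 16.7°. The plug-to-head distance is 94 mm (expected 95), so I'll descend and grip.

```bash
python3 -m inch '[[-0.001,0.002,-0.04,0,0,-0.035,-1],[-0.001,0.002,-0.07,0,0,-0.035,-1],[-0.001,0.002,-0.1,0,0,-0.035,-1],[-0.001,0.002,-0.12,0,0,-0.035,-1],[-0.001,0.002,-0.14,0,0,-0.035,-1],[-0.001,0.002,-0.155,0,0,-0.035,-1],[-0.001,0.002,-0.165,0,0,-0.035,-1],[-0.001,0.002,-0.168,0,0,-0.035,-1],[-0.001,0.002,-0.168,0,0,-0.035,-1],[-0.001,0.002,-0.168,0,0,-0.035,-1],[-0.001,0.002,-0.168,0,0,-0.035,-1]]' 120
python3 -m inch '[[0,0,0,0,0,0,1],[0,0,0,0,0,0,1],[0,0,0,0,0,0,1],[0,0,0,0,0,0,1],[0,0,0,0,0,0,1],[0,0,0,0,0,0,1],[0,0,0,0,0,0,1],[0,0,0,0,0,0,1],[0,0,0,0,0,0,1],[0,0,0,0,0,0,1],[0,0,0,0,0,0,1],[0,0,0,0,0,0,1]]' 120
python3 - <<'E'
from h import *
s=bot.observe();print({k:np.round(v,4) for k,v in s.items()})
E
```

```text
time_s: 2.78
tool_pos: [0.6057, 0.063, 0.0628]
ee_rot: [0.001, 0.809, 0.588, 0.001]
wrist_force: [-0.6, -0.2, 0.0]
opening: 0.0853
gripper_force: 0.0
time_s: 3.78
tool_pos: [0.6049, 0.0628, 0.0616]
ee_rot: [0.0, 0.809, 0.588, 0.0]
wrist_force: [-0.6, -0.5, 4.0]
opening: 0.008
gripper_force: 117.6
{'time_s': np.float64(3.7833), 'joint_positions': array([-9.0000e-04,  5.4780e-01, -1.2540e-01,  8.9710e-01, -0.0000e+00,
        1.8847e+00]), 'dq': array([-0.0002, -0.0002, -0.0008,  0.0005, -0.0002,  0.0001]), 'joint_efforts': array([-1.92200e-01, -4.90419e+01,  2.31728e+01, -4.05800e-01,
       -1.21000e-02, -2.50000e-03]), 'tool_pos': array([0.6049, 0.0628, 0.0616]), 'ee_rot': array([2.000e-04, 8.092e-01, 5.875e-01, 2.000e-04]), 'wrist_force': array([-0.596 , -0.542 ,  4.0221]), 'wrist_torque': array([0.0031, 0.1816, 0.0638]), 'gripper_force': np.float64(117.5652), 'opening': np.float64(0.008)}
```

Gripped, with the opening at about the wing's thickness and 118 N. I'll lift, turn the wing crosswise (+34.7°) and stop short of the head, with the camera over the hole for a close look.

```bash
python3 -m inch '[[0,0,0.01,0,0,0,1],[0,0,0.025,0,0,0,1],[0,0,0.04,0,0,0,1],[0,0,0.06,0,0,0,1],[0,0,0.075,0,0,0,1],[-0.015,0,0.075,0,0,0.07,1],[-0.03,0,0.075,0,0,0.14,1],[-0.045,0.001,0.075,0,0,0.21,1],[-0.045,0.001,0.075,0,0,0.28,1],[-0.045,0.001,0.075,0,0,0.35,1],[-0.045,0.001,0.075,0,0,0.386,1],[-0.045,0.001,0.075,0,0,0.386,1],[-0.045,0.001,0.075,0,0,0.386,1],[-0.045,0.001,0.075,0,0,0.386,1],[-0.045,0.001,0.075,0,0,0.386,1]]'
python3 - <<'E'
from h import *
s=bot.observe();print({k:np.round(v,4) for k,v in s.items()})
im=optics.read_camera("wrist")[:,:,::-1];cv2.imwrite("pics/w2.png",im)
h=cv2.cvtColor(im,cv2.COLOR_BGR2HSV)
m=cv2.inRange(h,(8,120,40),(30,255,255));cs,_=cv2.findContours(m,0,2)
for c in cs:
    if cv2.contourArea(c)>20: print(cv2.minAreaRect(c))
E
```

```text
time_s: 5.03
tool_pos: [0.5596, 0.0637, 0.1362]
ee_rot: [-0.0, 0.597, 0.802, -0.0]
wrist_force: [-1.2, 0.1, -1.9]
opening: 0.0083
gripper_force: 117.5
{'time_s': np.float64(5.0333), 'joint_positions': array([ 7.0000e-04,  4.0360e-01, -1.5210e-01,  1.0154e+00,  0.0000e+00,
        1.2809e+00]), 'dq': array([-0.0003, -0.0011,  0.0014, -0.0034,  0.0007, -0.0049]), 'joint_efforts': array([ 5.00000e-03, -4.71035e+01,  2.60639e+01,  1.49000e-02,
       -5.10000e-03,  7.00000e-03]), 'tool_pos': array([0.5596, 0.0637, 0.1362]), 'ee_rot': array([-1.000e-04,  5.973e-01,  8.020e-01, -1.000e-04]), 'wrist_force': array([-1.1755,  0.1052, -1.8794]), 'wrist_torque': array([-0.0105, -0.0152, -0.0098]), 'gripper_force': np.float64(117.5213), 'opening': np.float64(0.0083)}
((312.54510498046875, 162.5041046142578), (21.27589988708496, 16.477502822875977), 5.19442892074585)
((336.5, 142.0), (22.0, 15.0), 90.0)
((290.5, 139.5), (21.0, 15.0), 90.0)
((315.0, 117.5), (13.0, 22.0), 90.0)
```

View pics/w2.png

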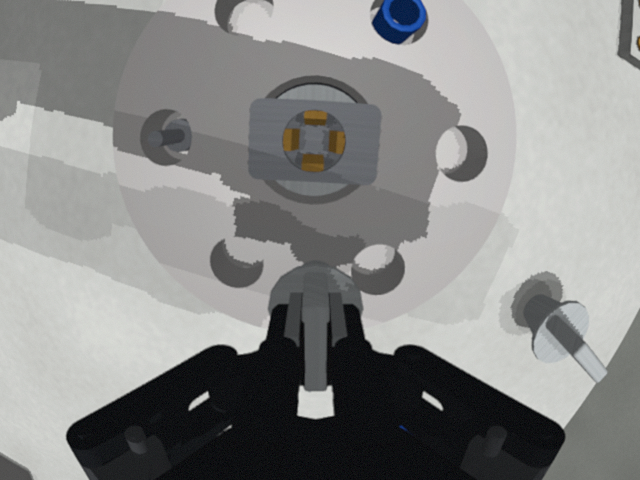

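The wrist view shows the plug held upright. The head's hole is at about (314.5,141), with head corners at (249,98), (381,104), (379,185) and (247,180). The wing is nearly crosswise, and the collar's far edge is at (315,262).

```bash
python3 - <<'E'
from h import *
s=bot.observe();P=s["tool_pos"][:2]
q=[wcast(p,.054,s)[:2] for p in [(249,98),(381,104),(379,185),(247,180)]]
print(np.mean(q,0),[np.linalg.norm(q[i]-q[(i+1)%4]) for i in range(4)])
for a,b in((1,0),(2,3)): d=q[a]-q[b];print("long ang",np.degrees(np.arctan2(d[1],d[0])))
print("hole",wcast((314.5,141),.054,s))
t=2*np.arctan2(s["ee_rot"][2],s["ee_rot"][1]);xa=np.array([np.cos(t),np.sin(t)]);print("tool x ang",np.degrees(t))
for z in(.1186,.1226):
    e=wcast((315,262),z,s)[:2]-P;print("collar edge in tool x,lat",e@xa, e@[-xa[1],xa[0]])
for p in[(270,300),(362,300)]:e=wcast(p,.1206,s)[:2]-P;print(e@xa,e@[-xa[1],xa[0]])
E
```

```text
[0.53906452 0.13081791] [np.float64(0.07603113462381655), np.float64(0.04801770197351081), np.float64(0.07843783130775772), np.float64(0.04853909372409995)]
long ang 13.98324301720478
long ang 14.403302200851806
hole [0.53933163 0.13088549 0.054     ]
tool x ang 106.66343762255485
collar edge in tool x,lat 0.02130729005157609 -9.509301499920389e-06
collar edge in tool x,lat 0.022898981538638542 -7.919986672045948e-06
0.0034123600100076264 0.020457183072841712
0.0033727215954193115 -0.021384464447360425
```

The plug sits centred in the grip. The head centre is (0.5392, 0.1309) with its long side at about 14.5°, and the fitted head measures 76–78 × 48 mm, matching the given size. I'll go over the hole and down to just above the bite height.

```bash
python3 -m inch '[[-0.008,0.025,0,0,0,-0.022,1],[-0.016,0.05,0,0,0,-0.022,1],[-0.0204,0.0672,0,0,0,-0.022,1],[-0.0204,0.0672,0,0,0,-0.022,1],[-0.0204,0.0672,0,0,0,-0.022,1],[-0.0204,0.0672,0,0,0,-0.022,1],[-0.0204,0.0672,-0.01,0,0,-0.022,1],[-0.0204,0.0672,-0.02,0,0,-0.022,1],[-0.0204,0.0672,-0.03,0,0,-0.022,1],[-0.0204,0.0672,-0.035,0,0,-0.022,1],[-0.0204,0.0672,-0.035,0,0,-0.022,1],[-0.0204,0.0672,-0.035,0,0,-0.022,1]]'
python3 - <<'E'
from h import *
s=bot.observe();print({k:np.round(s[k],4) for k in("tool_pos","ee_rot","wrist_force","wrist_torque")})
im=optics.read_camera("wrist")[:,:,::-1];cv2.imwrite("pics/w3.png",im[150:430,120:520])
E
```

```text
time_s: 6.08
tool_pos: [0.5386, 0.1307, 0.1005]
ee_rot: [-0.001, 0.611, 0.792, -0.001]
wrist_force: [-0.0, -0.7, -2.4]
opening: 0.0079
gripper_force: 117.5
{'tool_pos': array([0.5386, 0.1307, 0.1005]), 'ee_rot': array([-6.000e-04,  6.108e-01,  7.918e-01, -6.000e-04]), 'wrist_force': array([-0.0356, -0.7014, -2.4277]), 'wrist_torque': array([-0.0044, -0.0935,  0.0217])}
```

View pics/w3.png

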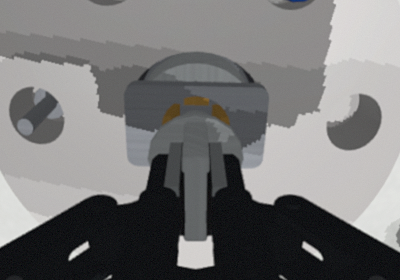

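In this crop the plug is centred over the hole (columns about 196 for both) and the wing is crosswise. I'll lower it in small steps to find the bite.

```bash
python3 -m inch '[[0,0,-0.002,0,0,0,1],[0,0,-0.004,0,0,0,1],[0,0,-0.004,0,0,0,1]]'; python3 -m inch '[[0,0,-0.001,0,0,0,1],[0,0,-0.002,0,0,0,1],[0,0,-0.002,0,0,0,1]]'
```

```text
time_s: 6.38
tool_pos: [0.5393, 0.131, 0.0973]
ee_rot: [0.0, 0.611, 0.792, 0.0]
wrist_force: [0.3, -0.9, -3.2]
opening: 0.008
gripper_force: 117.5
time_s: 6.63
tool_pos: [0.5392, 0.131, 0.0953]
ee_rot: [-0.0, 0.611, 0.792, 0.0]
wrist_force: [0.8, 0.1, -2.1]
opening: 0.0081
gripper_force: 117.5
```

```bash
for i in 1 2; do python3 -m inch '[[0,0,-0.0005,0,0,0,1],[0,0,-0.001,0,0,0,1],[0,0,-0.001,0,0,0,1]]' | egrep 'tool|force'; done
```

```text
tool_pos: [0.5393, 0.131, 0.0943]
wrist_force: [-0.5, -0.0, -1.4]
gripper_force: 117.5
tool_pos: [0.5393, 0.131, 0.0933]
wrist_force: [-0.7, 0.5, -0.2]
gripper_force: 117.6
```

```bash
for i in 1 2; do python3 -m inch '[[0,0,-0.0005,0,0,0,1],[0,0,-0.0005,0,0,0,1]]' | egrep 'tool|wrist_force'; done
```

```text
tool_pos: [0.5393, 0.131, 0.0928]
wrist_force: [-0.3, 0.5, 0.3]
tool_pos: [0.5393, 0.131, 0.0925]
wrist_force: [-1.0, 0.1, 1.1]
```

```bash
for i in 1 2; do python3 -m inch '[[0,0,-0.0005,0,0,0,1],[0,0,-0.0005,0,0,0,1],[0,0,-0.0005,0,0,0,1]]' | egrep 'tool|wrist_force'; done
```

```text
tool_pos: [0.5394, 0.131, 0.0921]
wrist_force: [-1.4, 0.8, 2.6]
tool_pos: [0.5393, 0.131, 0.0913]
wrist_force: [-1.6, 0.9, 2.5]
```

```bash
python3 -m inch '[[0,0,-0.0005,0,0,0,1],[0,0,-0.0005,0,0,0,1],[0,0,-0.0005,0,0,0,1]]' | egrep 'tool|wrist_force'; python3 -c "
from h import *
s=bot.observe();print(s['wrist_torque'],s['time_s'])"
```

```text
tool_pos: [0.5392, 0.131, 0.0907]
wrist_force: [-1.3, 2.0, 2.1]
[ 0.28037613  0.34460023 -0.00694688] 8.2167
```

```bash
for i in 1 2; do python3 -m inch '[[0,0,-0.0005,0,0,0,1],[0,0,-0.0005,0,0,0,1],[0,0,-0.0005,0,0,0,1]]' | egrep 'tool|wrist_force';python3 -c "
from h import *
s=bot.observe();print(s['wrist_torque'])"; done
```

```text
tool_pos: [0.5393, 0.131, 0.0903]
wrist_force: [-2.6, 0.8, 2.9]
[ 0.3294663   0.37351951 -0.01051385]
tool_pos: [0.5393, 0.131, 0.0899]
wrist_force: [-2.5, 1.6, 3.9]
[0.27419723 0.4424209  0.00660419]
```

The lateral force says the plug is slightly off toward +x/−y. I'll shift to relieve it.

```bash
for i in 1 2; do python3 -m inch '[[-0.0004,0.0003,0,0,0,0,1],[-0.0004,0.0003,0,0,0,0,1],[-0.0004,0.0003,0,0,0,0,1]]' | egrep 'tool|wrist_force'; done
```

```text
tool_pos: [0.5392, 0.1311, 0.09]
wrist_force: [-1.6, 1.2, 3.2]
tool_pos: [0.539, 0.1313, 0.0899]
wrist_force: [-0.3, -0.4, 3.1]
```

```bash
for i in 1 2 3; do python3 -m inch '[[0,0,-0.0005,0,0,0,1],[0,0,-0.0005,0,0,0,1],[0,0,-0.0005,0,0,0,1]]' | egrep 'tool|wrist_force'; done
```

```text
tool_pos: [0.5389, 0.1314, 0.0896]
wrist_force: [0.3, 0.5, 3.6]
tool_pos: [0.5389, 0.1314, 0.0892]
wrist_force: [0.1, -0.8, 5.9]
tool_pos: [0.5389, 0.1315, 0.0888]
wrist_force: [-1.6, -1.0, 6.6]
```

```bash
for i in 1 2; do python3 -m inch '[[0,0,-0.0007,0,0,0,1],[0,0,-0.0007,0,0,0,1],[0,0,-0.0007,0,0,0,1]]' | egrep 'tool|wrist_force'; done
```

```text
tool_pos: [0.5389, 0.1315, 0.0883]
wrist_force: [-1.0, -0.5, 6.9]
tool_pos: [0.539, 0.1315, 0.0878]
wrist_force: [-1.1, -0.1, 8.6]
```

```bash
python3 -m inch '[[0,0,-0.001,0,0,0,1],[0,0,-0.0015,0,0,0,1],[0,0,-0.0015,0,0,0,1]]' | egrep 'tool|wrist_force'; python3 -m inch '[[0,0,0,0,0,0.02,1],[0,0,-0.0003,0,0,0.04,1],[0,0,-0.0006,0,0,0.06,1]]'; python3 -c "
from h import *
s=bot.observe();print(s['wrist_torque'])"
```

```text
tool_pos: [0.5391, 0.1315, 0.0867]
wrist_force: [-2.1, -1.1, 11.8]
time_s: 10.97
tool_pos: [0.5388, 0.1315, 0.0859]
ee_rot: [0.0, 0.572, 0.82, 0.0]
wrist_force: [-2.3, -0.2, 11.7]
opening: 0.0081
gripper_force: 119.5
[-0.16125298  0.48926692 -0.17057582]
```

```bash
for i in 1 2; do python3 -m inch '[[0,0,-0.0005,0,0,0.03,1],[0,0,-0.0009,0,0,0.06,1],[0,0,-0.0013,0,0,0.09,1],[0,0,-0.0014,0,0,0.1,1]]' | egrep 'tool|wrist_force|rot|open';  python3 -c "
from h import *
s=bot.observe();print(s['wrist_torque'][2])"; done
```

```text
tool_pos: [0.5385, 0.1312, 0.0845]
ee_rot: [0.0, 0.506, 0.863, -0.0]
wrist_force: [-2.8, -1.8, 11.7]
opening: 0.0079
-0.09078694658338485
tool_pos: [0.5384, 0.1312, 0.0833]
ee_rot: [0.0, 0.437, 0.9, -0.0]
wrist_force: [-3.7, -2.3, 12.8]
opening: 0.0079
-0.15033233458085016
```

```bash
for i in 1 2; do python3 -m inch '[[-0.0002,-0.0001,-0.0005,0,0,0.03,1],[-0.0004,-0.0002,-0.0009,0,0,0.06,1],[-0.0005,-0.0003,-0.0012,0,0,0.09,1],[-0.0005,-0.0003,-0.0013,0,0,0.1,1]]' | egrep 'tool|wrist_force|rot|open';  python3 -c "
from h import *
s=bot.observe();print(s['wrist_torque'][2])"; done
```

```text
tool_pos: [0.538, 0.1308, 0.0822]
ee_rot: [0.001, 0.365, 0.931, -0.0]
wrist_force: [-4.5, -1.4, 14.2]
opening: 0.0082
-0.1702033155968066
tool_pos: [0.5378, 0.1305, 0.0812]
ee_rot: [0.001, 0.291, 0.957, -0.0]
wrist_force: [-3.9, -1.9, 15.6]
opening: 0.0084
-0.21332673634386165
```

```bash
python3 -m inch '[[-0.0003,-0.0001,0,0,0,0.03,1],[-0.0005,-0.0002,0,0,0,0.06,1],[-0.0005,-0.0003,-0.0003,0,0,0.09,1],[-0.0005,-0.0003,-0.0003,0,0,0.1,1]]' | egrep 'tool|wrist_force|rot|open';  python3 -c "
from h import *
s=bot.observe();print(s['wrist_torque'])"
```

```text
tool_pos: [0.5374, 0.1302, 0.0807]
ee_rot: [0.001, 0.215, 0.977, -0.0]
wrist_force: [-4.2, -2.6, 14.7]
opening: 0.0082
[-0.41234822  0.73341816 -0.19866563]
```

```bash
python3 -m inch '[[0,0,0,0,0,0,1],[0,0,0,0,0,0,1],[0,0,0,0,0,0,1]]' | egrep 'tool|wrist_force';python3 -m inch '[[-0.001,-0.0006,0,0,0,0,1],[-0.001,-0.0006,0,0,0,0,1],[-0.001,-0.0006,0,0,0,0,1]]' | egrep 'tool|wrist_force'
```

```text
tool_pos: [0.5374, 0.1303, 0.0806]
wrist_force: [-3.4, -2.4, 14.2]
tool_pos: [0.5372, 0.1302, 0.0808]
wrist_force: [-1.3, 0.0, 12.7]
```

```bash
for i in 1 2; do python3 -m inch '[[-0.0003,-0.0002,-0.0003,0,0,0.03,1],[-0.0005,-0.0003,-0.0006,0,0,0.06,1],[-0.0006,-0.0005,-0.0009,0,0,0.09,1],[-0.0006,-0.0005,-0.001,0,0,0.1,1]]' | egrep 'tool|wrist_force|rot|open';  python3 -c "
from h import *
s=bot.observe();print(s['wrist_torque'])"; done
```

```text
tool_pos: [0.5368, 0.1295, 0.0801]
ee_rot: [0.002, 0.138, 0.99, 0.0]
wrist_force: [-2.1, -0.9, 13.8]
opening: 0.008
[-0.18553667  0.41657938 -0.12204735]
tool_pos: [0.5365, 0.1292, 0.0794]
ee_rot: [0.002, 0.059, 0.998, 0.0]
wrist_force: [-2.0, -0.2, 15.4]
opening: 0.008
[-0.1392502   0.39215413 -0.22984992]
```

```bash
python3 -m inch '[[-0.0003,-0.0001,0,0,0,0.03,1],[-0.0005,-0.0002,-0.0002,0,0,0.06,1],[-0.0006,-0.0003,-0.0004,0,0,0.09,1],[-0.0006,-0.0003,-0.0006,0,0,0.12,1],[-0.0006,-0.0003,-0.0006,0,0,0.12,1]]' | egrep 'tool|wrist_force|rot|open';  python3 -m inch '[[-0.0003,-0.0001,0,0,0,0.03,1],[-0.0005,-0.0002,-0.0003,0,0,0.06,1],[-0.0006,-0.0003,-0.0005,0,0,0.09,1],[-0.0006,-0.0003,-0.0006,0,0,0.12,1],[-0.0006,-0.0003,-0.0006,0,0,0.12,1]]' | egrep 'tool|wrist_force|rot|open'; python3 - <<'E'
from h import *
s=bot.observe();print(s['wrist_torque'])
im=optics.read_camera("wrist")[:,:,::-1];cv2.imwrite("pics/w4.png",cv2.resize(im[130:430,120:520],None,fx=2,fy=2))
E
```

```text
tool_pos: [0.5363, 0.1288, 0.0788]
ee_rot: [0.002, -0.035, 0.999, 0.0]
wrist_force: [-1.5, -1.3, 14.4]
opening: 0.0083
tool_pos: [0.5364, 0.1285, 0.0783]
ee_rot: [0.003, -0.129, 0.992, -0.0]
wrist_force: [-0.0, -0.6, 14.0]
opening: 0.0081
[-0.09096471 -0.0528104  -0.07211864]
```

View pics/w4.png

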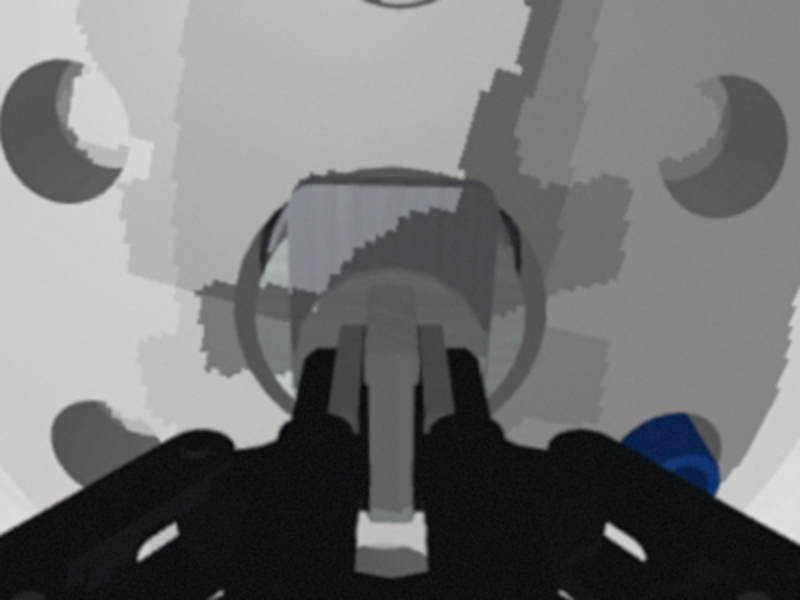

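The crop shows the wing in line with the head's long side and the collar a few millimetres above the head. I'll rock it a little under the same press to seat it deeper.

```bash
for i in 1 2; do python3 -m inch '[[0,0,0,0,0,0.04,1],[0,0,0,0,0,0.08,1],[0,0,-0.0003,0,0,0.12,1],[0,0,-0.0003,0,0,0.12,1]]' | egrep 'tool|wrist_force'; python3 -m inch '[[0,0,0,0,0,-0.04,1],[0,0,0,0,0,-0.08,1],[0,0,-0.0003,0,0,-0.12,1],[0,0,-0.0003,0,0,-0.12,1]]' | egrep 'tool|wrist_force'; done; python3 -c "
from h import *
s=bot.observe();print(s['wrist_torque'],s['ee_rot'],s['time_s'])"
```

```text
tool_pos: [0.5369, 0.1281, 0.078]
wrist_force: [1.3, -1.6, 11.5]
tool_pos: [0.5364, 0.1283, 0.0775]
wrist_force: [0.1, -1.3, 12.7]
tool_pos: [0.5369, 0.128, 0.0773]
wrist_force: [2.0, -2.1, 10.9]
tool_pos: [0.5363, 0.1282, 0.0768]
wrist_force: [0.4, -1.2, 12.4]
[-0.39320033 -0.08079417 -0.18147417] [ 2.74598226e-03 -1.26988339e-01  9.91900230e-01 -5.96087697e-04] 16.0167
```

Each cycle sinks it further at about 14 N, so a few more are worthwhile.

```bash
for i in 1 2 3; do python3 -m inch '[[0,0,-0.0003,0,0,0.04,1],[0,0,-0.0003,0,0,0.08,1],[0,0,-0.0005,0,0,0.12,1],[0,0,-0.0005,0,0,0.12,1]]' | egrep 'tool|wrist_force'; python3 -m inch '[[0,0,0,0,0,-0.04,1],[0,0,0,0,0,-0.08,1],[0,0,-0.0003,0,0,-0.12,1],[0,0,-0.0003,0,0,-0.12,1]]' | egrep 'tool|wrist_force'; done; python3 -c "
from h import *
s=bot.observe();print(s['wrist_torque'],s['ee_rot'],s['time_s'])"
```

```text
tool_pos: [0.5369, 0.128, 0.0765]
wrist_force: [2.4, -2.5, 12.0]
tool_pos: [0.5363, 0.1282, 0.0761]
wrist_force: [0.1, -1.3, 12.8]
tool_pos: [0.537, 0.128, 0.0758]
wrist_force: [2.0, -2.4, 12.1]
tool_pos: [0.5365, 0.1281, 0.0754]
wrist_force: [-0.3, -1.9, 12.5]
tool_pos: [0.5373, 0.128, 0.0751]
wrist_force: [2.1, -2.4, 11.5]
tool_pos: [0.5368, 0.1281, 0.0747]
wrist_force: [0.7, -2.1, 12.6]
[-0.62071632 -0.23256517 -0.32655346] [ 3.24374428e-03 -1.26879142e-01  9.91912504e-01 -8.63887716e-04] 18.0167
```

About 14 mm sunk since the bite. I'll relieve the press, then release.

```bash
python3 -m inch '[[0,0,0.001,0,0,0,1],[0,0,0.002,0,0,0,1],[0,0,0.003,0,0,0,1],[0,0,0.003,0,0,0,1],[0,0,0.003,0,0,0,1]]'; python3 -m inch '[[0,0,0,0,0,0,1]]' >/dev/null
```

```text
time_s: 18.43
tool_pos: [0.5363, 0.1279, 0.076]
ee_rot: [0.002, -0.128, 0.992, -0.001]
wrist_force: [5.5, -2.1, 1.7]
opening: 0.0079
gripper_force: 118.1
```

```bash
python3 -m inch '[[0.001,-0.0004,0,0,0,0,1],[0.002,-0.0008,0,0,0,0,1],[0.002,-0.0008,0,0,0,0,1]]'; python3 -m inch '[[0,0,0,0,0,0,0.6],[0,0,0,0,0,0,0.6],[0,0,0,0,0,0,0.2],[0,0,0,0,0,0,-0.2],[0,0,0,0,0,0,-0.2],[0,0,0,0,0,0,-0.2],[0,0,0,0,0,0,-0.2]]' 20
```

```text
time_s: 18.77
tool_pos: [0.5365, 0.1278, 0.0757]
ee_rot: [0.001, -0.128, 0.992, 0.0]
wrist_force: [2.4, 0.2, 5.3]
opening: 0.0082
gripper_force: 118.7
time_s: 19.35
tool_pos: [0.5353, 0.1277, 0.0751]
ee_rot: [-0.0, -0.128, 0.992, 0.0]
wrist_force: [-0.4, 0.2, -0.7]
opening: 0.0511
gripper_force: 0.0
```

```bash
python3 -m inch '[[0,0,0.02,0,0,0,-0.2],[0,0,0.05,0,0,0,-0.2],[0,0,0.08,0,0,0,-0.2],[0,0,0.11,0,0,0,-0.2],[0.03,0.008,0.13,0,0,0,-0.2],[0.07,0.018,0.15,0,0,0,-0.2],[0.07,0.018,0.15,0,0,0,-0.2],[0.07,0.018,0.15,0,0,0,-0.2],[0.07,0.018,0.15,0,0,0,-0.2],[0.07,0.018,0.15,0,0,0,-0.2]]'; python3 - <<'E'
from h import *
s=bot.observe();im=optics.read_camera("wrist")[:,:,::-1];np.save("s5.npy",np.r_[s["tool_pos"],s["ee_rot"]]);cv2.imwrite("pics/w5.png",im)
cv2.imwrite("pics/w5c.png",cv2.resize(im[20:320,115:515],None,fx=2,fy=2))
E
```

```text
time_s: 20.18
tool_pos: [0.6039, 0.1454, 0.2241]
ee_rot: [-0.002, -0.128, 0.992, 0.0]
wrist_force: [-0.2, -0.2, 0.3]
opening: 0.0513
gripper_force: 0.0
```

View pics/w5c.png

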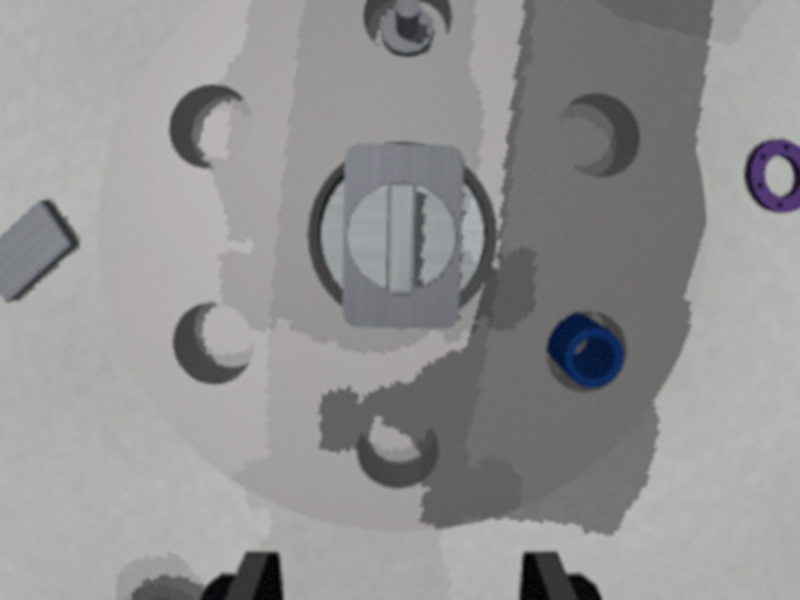

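The wing lies in line with the head, with the collar low and level. The screw, spacer, nut and shim are undisturbed, so I'm handing in.

```bash
python3 -c "
from station import bot
print(bot.sign_off())"
```

```text
the job is handed in; nothing more can be done
None
```

The plug is in the lock head with its wing in line with the long side, released and staying put at last look; I pressed at about 14–17.6 N (once slightly over your 15 N, read between moves). By the arm's travel it sank about 13 mm after biting, which should put the collet fingers past wedged tight, though I could not read them directly, and the other fasteners look unmoved.

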